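# Load the filter stack of a bench fume extractor

### The job

Get the fume extractor ready for spraying: slide its intake grille fully back, lower the three clean filter cassettes into the well by their pull bars - the black carbon one at the bottom, the white pleated one on it, the blue coarse pre-filter on top, each flat and fully down - and slide the grille fully shut over them. Do not let a cassette drop, and leave the brown, paint-clogged cassette, the phone and the glaze tin where they are.

Things in the scene. Friction and masses are not known exactly. Their poses are not given: they have to be found in the camera images.
- extractor: fixed slate-grey fume extractor. Origin on the table under the well's middle; x to the rear (blower), z up. Box: x -62 to 165 mm (outlet stub to 181), |y| < 86; blower top and well rim at z 86, side rails (|y| 77-86) to z 97. Well 92 (x) by 132 mm (y), floor z 24, top 9 mm of its walls flare out 5 mm; a cassette, x along x, has 4 mm play all round; three stacked fill z 24-84.
- grille (a joint): grey slotted intake grille, 108 x 163 x 5 mm, sliding flat in the rails over the well, underside at the extractor's z 87 mm. 0 m = shut over the well, 0.108 m = fully back over the blower, well clear; grows towards the extractor's +x. Starts 0 to 30 mm open; takes about 2 N to slide, stays where left, solid stops at both ends.
- grille_knob (a point): centre of the top face of the round black knob (24 mm diameter, 22 mm tall) in the middle of the grille. Stands on the grille top at the extractor's z 92 mm, so this point is at z 114 mm, at the extractor's y = 0 and x = the joint value. Axes as the extractor's.
- carbon_filter: carbon cassette, black granular medium. 84 (x) x 124 (y) x 20 mm, 0.10-0.17 kg; origin: centre of underside, z up. Open-topped grey frame, walls 4 mm; a grey pull bar along x across its middle (y = 0), 76 long, 12 wide, top flush with the frame at z 20. Medium's top at z 7: 13 mm of bar to grip, across y, with 52 mm free each side inside the frame. Either way round fits.
- pleated_filter: fine-dust cassette, white medium in narrow pleats. 84 (x) x 124 (y) x 20 mm, 0.10-0.17 kg; origin: centre of underside, z up. Open-topped grey frame, walls 4 mm; a grey pull bar along x across its middle (y = 0), 76 long, 12 wide, top flush with the frame at z 20. Medium's top at z 7: 13 mm of bar to grip, across y, with 52 mm free each side inside the frame. Either way round fits.
- coarse_filter: clean coarse pre-filter cassette, blue mat under a pale grid. 84 (x) x 124 (y) x 20 mm, 0.10-0.17 kg; origin: centre of underside, z up. Open-topped grey frame, walls 4 mm; a grey pull bar along x across its middle (y = 0), 76 long, 12 wide, top flush with the frame at z 20. Medium's top at z 7: 13 mm of bar to grip, across y, with 52 mm free each side inside the frame. Either way round fits.
- clogged_filter: clogged old pre-filter cassette, brown with ochre and white paint spatter; leave it where it lies. Same frame, size and axes as the clean cassettes.
- glaze_tin: closed round white paint tin with lever lid, 81 mm diameter, 86 mm high, standing; origin at the centre of its underside. Bystander.
- phone: phone lying face up, 138 x 68 x 8 mm, long side along its x; origin at the centre of its underside. Bystander.
Things that resemble listed ones, but are neither listed nor needed, are in the scene too. What is shaped like the coarse_filter but red is not meant.

How it is judged:
On the way, in this order (a step that is already met when the one before it is completed fails the run):
1. the grille is slid fully back (at least 95 mm), clear of the well (value of joint grille above 0.095 m), for 0.1 s.
2. the black carbon cassette lies flat on the floor of the well (x of carbon_filter in the frame of extractor between -0.007 and 0.007 m and y of carbon_filter in the frame of extractor between -0.007 and 0.007 m and z of carbon_filter in the frame of extractor between 0.021 and 0.027 m and angle between carbon_filter's own z axis and vertical below 0.05 rad and angle between the x axis of carbon_filter and the x axis of extractor, either way round below 0.12 rad), for 0.2 s.
3. the white pleated cassette lies flat on the carbon cassette (all of step 2 and x of pleated_filter in the frame of extractor between -0.007 and 0.007 m and y of pleated_filter in the frame of extractor between -0.007 and 0.007 m and z of pleated_filter in the frame of extractor between 0.041 and 0.047 m and angle between pleated_filter's own z axis and vertical below 0.05 rad and angle between the x axis of pleated_filter and the x axis of extractor, either way round below 0.12 rad), for 0.2 s.
4. the blue coarse cassette lies flat on the pleated cassette (all of step 3 and x of coarse_filter in the frame of extractor between -0.007 and 0.007 m and y of coarse_filter in the frame of extractor between -0.007 and 0.007 m and z of coarse_filter in the frame of extractor between 0.061 and 0.067 m and angle between coarse_filter's own z axis and vertical below 0.05 rad and angle between the x axis of coarse_filter and the x axis of extractor, either way round below 0.12 rad), for 0.2 s.
At the end, for the whole second after the job is handed in: The three clean cassettes lie stacked in the extractor's well, carbon on the floor, pleated on it, coarse on top (each within 3 mm of its height, 7 mm of the well's middle, level and square), the grille is shut to within 5 mm, and all is released and at rest (all of step 4 and value of joint grille below 0.005 m and linear speed of each of carbon_filter, pleated_filter, coarse_filter below 0.02 m/s); the robot touches nothing.
It fails at once if a clean cassette is dropped: it falls free of the fingers faster than 0.7 m/s (about 25 mm of fall) ((contact force between the fingers and carbon_filter below 0.05 N and linear speed of carbon_filter above 0.7 m/s) or (contact force between the fingers and pleated_filter below 0.05 N and linear speed of pleated_filter above 0.7 m/s) or (contact force between the fingers and coarse_filter below 0.05 N and linear speed of coarse_filter above 0.7 m/s)).
It fails at once if the clogged cassette is moved by more than 30 mm (distance of clogged_filter from where it was at the start of the episode above 0.03 m).
It fails at once if the glaze tin is moved by more than 30 mm (distance of glaze_tin from where it was at the start of the episode above 0.03 m).
It fails at once if the phone is moved by more than 30 mm (distance of phone from where it was at the start of the episode above 0.03 m).
It also fails if it takes over 109 s, if anything falls off the work surface, if the arm or the gripper's body presses on something with over 40 N, if the wrist force passes 120 N, or if a joint passes its speed limit or range.

### The arm

A 7-joint arm with a two-finger parallel gripper is mounted at the origin on a cart in front of the work surface, level with it; the furniture and walls round the work are solid. World frame = base frame: x ahead of the robot, y to its left, z up, the work surface at z = 0. Lengths are in m, angles in rad, forces in N, time in s.
With the tool pointing down it reaches from about 0.425 to 0.875 m from the base axis. Payload 4.7 kg.
Tool frame: the origin (TCP) lies midway between the tips of the shut fingers; the grasp point (between the pads) lies 19 mm behind it; z points along the fingers, y is the line along which they close (so a half turn about z gives the same grasp; the last joint's range is limited). The gripper opens to 87 mm and grips with 3 to 60 N. Pads are 19 mm wide; open, the fingers measure 117 mm over their backs; the gripper's body (75 mm by 190 mm) begins 51 mm behind the grasp point.
Start: joints at [-1.121, 0.321, -0.07, 1.45, 0.023, 1.371, -0.057], TCP at [0.274, 0.589, 0.223] pointing down, gripper open.
Joint ranges: [-2.86, 2.86], [-0.3, 2.09], [-1.38, 1.24], [0.06, 2.45], [-1.56, 4.7], [0.09, 2.05], [-2.69, 2.69]. Speed limits (rad/s): [2.57, 2.57, 3.14, 3.14, 3.14, 3.14, 3.14].

### API

Orientations are given as a 3x3 rotation matrix whose columns are the frame's x, y, z axes.
In Python, from plant import r gives the robot as it stands. The module is installed in compiled form; this text tells all that it offers.
- The arm moves only by the shell command python3 -m crank 'ROWS' [OPENING]. ROWS is JSON, a list of rows, each a list of 2 entries, a list of its own where there are three numbers: the shift along the tool's x, y, z scaled (see below), then the turn about the tool's z scaled (see below). In form: [[[x, y, z], yaw], ...]. A call has 1 to 20 rows; each row shifts and turns the commanded pose from where the row before left it, along the tool's axes as they then stand; what a row does not reach is not made up. The controller multiplies each number of a shift by 30 mm and each number of a turn by 2 rad. A row lasts 1/10 s, in which the tool goes at most 50 mm and 8.59 degrees, less where a joint would pass 70% of its speed; a pose out of reach is approached as far as the arm can. A call with a number of a shift or a turn outside -1 to 1 is refused whole. A call with a gripper value outside its range is refused whole. OPENING is the opening, from 0 (shut) to 1 (fully open), set as the call begins (- or left out, the last holds). The fingers move at their own pace and stop on an object; the grip force is fixed at half the most. Time passes only in rows, so rows that do not move let the fingers close. It gives the time, the measured TCP pose, the force, the opening and the grip force at its end, in the units of the state.
- r.get_obs(): the state, without advancing time (a new reading comes with each control period).
- r.grab_frame(name): name is "scene" or "top" or "wrist"; returns a dict with "image" (420x560x3 uint8, red, green, blue), "range_z" (420x560 float32, m along the optical axis (not along the pixel's ray), 0 where there is no reading), "fx", "fy", "cx", "cy" (pixels), "rvec" (rotation vector, rad) and "tvec" (3), from world to camera coordinates, as OpenCV has them. Camera axes: x right, y down, z forward; pixel columns grow to the right and rows downward; lengths in m; the calibration is good to about 2 mm. A picture is of the moment at which its call begins.
- r.close_job(): hands the job in; it is judged then, once.
The state is a dict: "clock": time; "joint_pos": joint angles; "joint_velocities": joint speeds; "joint_torque": joint torques, N m; "ee_pos": TCP position; "tool_rot": TCP orientation; "contact_force": force on the tool from outside, world axes, zero at the start; "wrist_torque": the same for the moment, N m; "width": opening from 0.0 (shut) to 1.0 (fully open); "gripper_force": force on a finger pad.
Only numpy, scipy, OpenCV 4.12 (cv2) and the standard library are available. Lean on these libraries where they do the work, as an engineer would, in place of code of your own. Each camera call takes 0.05 s, during which the arm holds its last target. There are 200 camera calls.

## Working session

There is one attempt and no reset: what is moved stays moved. The work goes in short steps, Python scripts to look and compute and a shell command to move; the robot and the scene stay as the last step left them, time stands still between calls to the robot, and variables do not carry over. Pictures are saved under pics/ and viewed, at most 14 in all, crops included, and the job is handed in when it is done.

```bash
mkdir -p pics; cat > h.py <<'E'
import numpy as np, cv2
from plant import r
def grab(n,save=None):
    f=r.grab_frame(n)
    if save: cv2.imwrite('pics/'+save,cv2.cvtColor(f['image'],cv2.COLOR_RGB2BGR))
    return f
def cloud(f):
    d=f['range_z'].astype(float);h,w=d.shape
    u,v=np.meshgrid(np.arange(w),np.arange(h))
    P=np.stack([(u-f['cx'])/f['fx']*d,(v-f['cy'])/f['fy']*d,d],-1)
    R=cv2.Rodrigues(np.array(f['rvec']))[0]
    W=(P-np.array(f['tvec']).ravel())@R
    W[d<=0]=np.nan
    return W
E
python3 - <<'E'
from h import *
import pickle
for n in('top','scene'):
    f=grab(n,n+'0.png'); pickle.dump(f,open(n+'.pkl','wb'))
    R=cv2.Rodrigues(np.array(f['rvec']))[0]; print(n,f['fx'],-R.T@np.array(f['tvec']).ravel())
print(r.get_obs())
E
```

```text
top 504.6267780573784 [ 0.19479521 -0.08116367  1.74922341]
scene 481.68856285786006 [-0.52015662 -1.20849129  0.82570798]
{'clock': 0.1, 'joint_pos': array([-1.12090773,  0.32175464, -0.07011193,  1.45154616,  0.02262045,
        1.37082093, -0.05690582]), 'joint_velocities': array([ 1.79030683e-04, -3.36917792e-03, -3.61580429e-05, -3.22753131e-03,
       -1.11914821e-03,  8.26404631e-04, -1.68568652e-03]), 'joint_torque': array([-4.80243816e-04, -4.92572987e+01, -4.06001648e-01, -3.13399816e+01,
       -6.40755636e-02,  3.95277177e-02,  1.09315031e-04]), 'ee_pos': array([0.27420567, 0.58877857, 0.22157081]), 'tool_rot': array([[-9.06559327e-01,  4.22077930e-01, -6.38111134e-04],
       [ 4.22078399e-01,  9.06557885e-01, -1.62053921e-03],
       [-1.05509155e-04, -1.73844786e-03, -9.99998483e-01]]), 'contact_force': array([1.1938292 , 1.04902203, 0.2791874 ]), 'wrist_torque': array([-0.02661223, -0.05256982, -0.02641465]), 'gripper_force': 0.0, 'width': 0.9984605367672922}
```

View pics/top0.png

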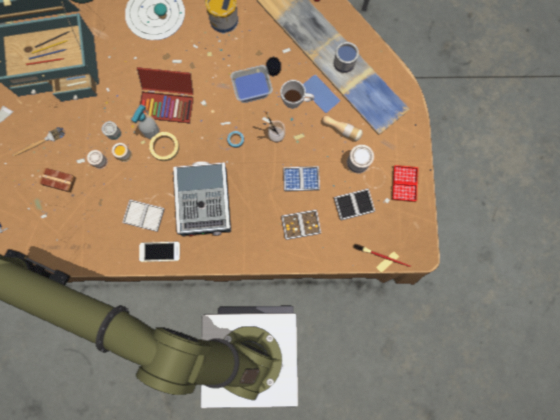

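View pics/scene0.png

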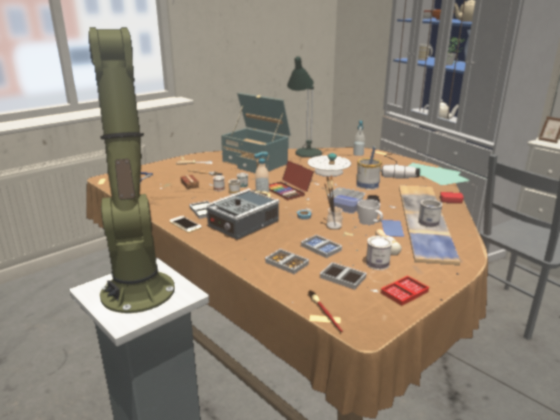

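The top view shows the extractor near (202,198) with its outlet up, its knob near (200,204), and the cassettes: pleated (144,215), coarse (300,179), carbon (353,205), clogged (300,224). The tin is at (361,158), the phone at (159,252), the red decoy at (404,184). The scene view agrees.

```bash
python3 - <<'E'
from h import *
import pickle
for cam in('top',):
    f=pickle.load(open(cam+'.pkl','rb'));W=cloud(f)
    def box(n,u,v,s,lo,hi):
        sub=W[v-s:v+s,u-s:u+s].reshape(-1,3)
        p=sub[(sub[:,2]>lo)&(sub[:,2]<hi)]
        rc=cv2.minAreaRect(p[:,:2].astype(np.float32))
        print(n,len(p),np.round(rc[0],4),np.round(rc[1],3),round(rc[2],1),'med',np.round(np.median(p[:,2]),4),'z95',np.round(np.percentile(p[:,2],95),4),'reach',np.hypot(*rc[0]).round(3))
    for n,u,v in [('pleated',144,215),('coarse',300,179),('carbon',353,205),('clog',300,224),('red',404,184)]: box(n,u,v,25,.012,.03)
    box('phone',159,252,28,.004,.02); box('tin',361,158,22,.06,.1); box('extr',202,198,50,.07,.105);box('rails',202,198,50,.0915,.1);box('knob',200,204,12,.105,.125)
    print('table',np.nanmedian(W[150:160,240:290,2]))
E
```

```text
pleated 290 [0.4832 0.3531] [0.153 0.098] 73.2 med 0.017 z95 0.0241 reach 0.598
coarse 266 [ 0.6154 -0.1811] [0.142 0.099] 85.7 med 0.0172 z95 0.0252 reach 0.641
carbon 266 [ 0.5068 -0.3771] [0.118 0.126] 14.6 med 0.0174 z95 0.0251 reach 0.632
clog 267 [ 0.4516 -0.174 ] [0.085 0.147] 9.2 med 0.0174 z95 0.0248 reach 0.484
red 288 [ 0.6004 -0.5466] [0.123 0.138] 71.7 med 0.0171 z95 0.0248 reach 0.812
phone 900 [0.3727 0.3113] [0.195 0.177] 89.6 med 0.0074 z95 0.0148 reach 0.486
tin 463 [ 0.6766 -0.3928] [0.078 0.078] 82.0 med 0.0828 z95 0.0894 reach 0.782
extr 2994 [0.5432 0.1531] [0.244 0.173] 4.7 med 0.0878 z95 0.0976 reach 0.564
rails 748 [0.5375 0.1525] [0.226 0.173] 4.8 med 0.0943 z95 0.0989 reach 0.559
knob 39 [0.5115 0.1509] [0.02  0.022] 30.8 med 0.1116 z95 0.118 reach 0.533
table -0.0011351952114024505
```

```bash
python3 -m crank '[[[0,0,0],-0.065],[[0,0,0],-0.065],[[0,0,0],-0.065],[[0,0,0],-0.065],[[-0.4,-0.95,0],0],[[-0.4,-0.95,0],0],[[-0.4,-0.95,0],0],[[-0.4,-0.95,0],0],[[-0.4,-0.95,0],0],[[-0.4,-0.95,0],0],[[-0.4,-0.95,0],0],[[-0.4,-0.95,0],0],[[-0.4,-0.95,0],0],[[-0.4,-0.95,0],0],[[-0.4,-0.95,0],0],[[-0.4,-0.95,0],0],[[-0.4,-0.95,0],0],[[-0.4,-0.95,0],0],[[-0.4,-0.95,0],0],[[-0.4,-0.95,0],0]]' 0.55
python3 - <<'E'
from h import *
import pickle
f=grab('wrist','w1.png');pickle.dump(f,open('w1.pkl','wb'))
W=cloud(f);print(r.get_obs()['ee_pos'],r.get_obs()['tool_rot'][:,1]);R=cv2.Rodrigues(np.array(f['rvec']))[0]; print(R,-R.T@np.array(f['tvec']).ravel(),f['fx'])
E
```

```text
clock: 2.1
ee_pos: [0.5043, 0.1497, 0.2222]
tool_rot: [[-0.996, -0.084, -0.0], [-0.084, 0.996, -0.0], [0.0, -0.0, -1.0]]
contact_force: [0.5, -0.0, -0.5]
width: 0.548
gripper_force: 0.0
[0.50691531 0.14323734 0.22233126] [-0.07671912  0.99704516 -0.00388927]
[[-8.41664654e-02  9.96451703e-01  1.02387715e-04]
 [ 9.51682162e-01  8.03544992e-02  2.96385251e-01]
 [ 2.95325361e-01  2.50431395e-02 -9.55068465e-01]] [0.42225685 0.14270098 0.38390456] 366.64329395919833
```

View pics/w1.png

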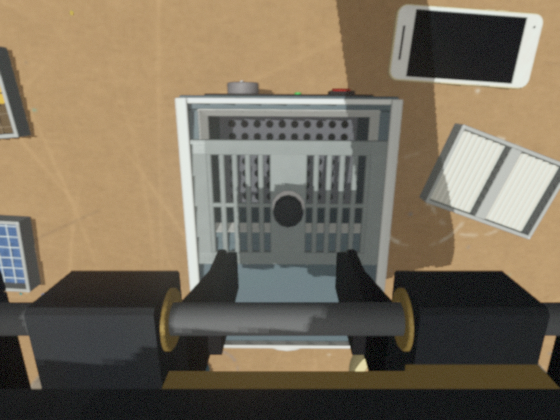

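```bash
python3 - <<'E'
import cv2
im=cv2.imread('pics/w1.png')[80:300,160:420]
cv2.imwrite('pics/w1c.png',cv2.resize(im,None,fx=2.7,fy=2.7,interpolation=cv2.INTER_CUBIC)[:594])
E
```

```text
(no output)
```

View pics/w1c.png

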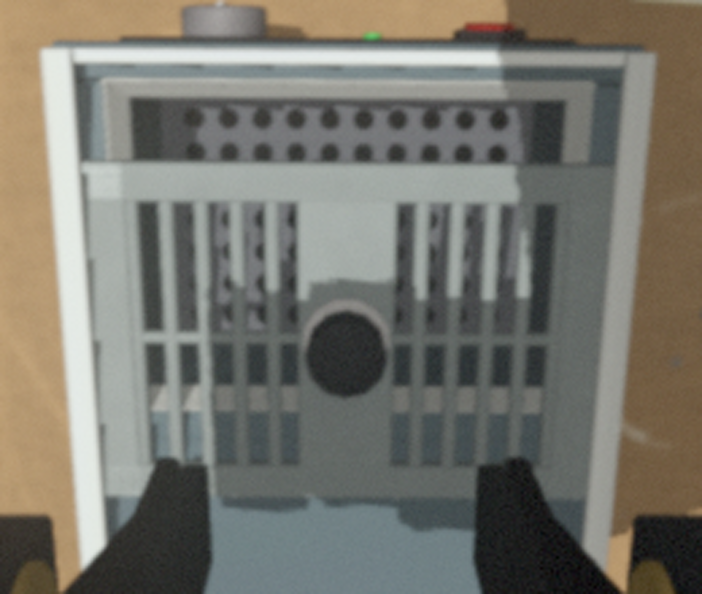

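The crop shows: rail outer corners (42,50) and (656,53), outer edges at (80,560) and (609,530), flare front corners (103,80)/(595,83), knob centre (346,353), grille front edge at row 163. Next I convert these and triangulate them against a second view.

```bash
cat >> h.py <<'E'
def ray(f,u,v):
    R=cv2.Rodrigues(np.array(f['rvec']))[0]; c=-R.T@np.array(f['tvec']).ravel()
    return c,R.T@np.array([(u-f['cx'])/f['fx'],(v-f['cy'])/f['fy'],1.])
def atz(f,u,v,z):
    c,d=ray(f,u,v); return c+d*(z-c[2])/d[2]
def tri(o):
    A=np.zeros((3,3));b=np.zeros(3)
    for f,u,v in o:
        c,d=ray(f,u,v);d/=np.linalg.norm(d);M=np.eye(3)-np.outer(d,d);A+=M;b+=M@c
    return np.linalg.solve(A,b)
E
python3 - <<'E'
from h import *
import pickle
f=pickle.load(open('w1.pkl','rb'))
g=lambda u,v,z:atz(f,160+u/2.7,80+v/2.7,z)
P={k:g(*k) for k in [(42,50,.097),(656,53,.097),(80,560,.097),(609,530,.097),(103,80,.086),(595,83,.086),(346,353,.114),(80,163,.092),(615,163,.092)]}
for k,p in P.items(): print(k,p.round(4))
W=cloud(f)
for u,v in[(42+15,150),(640,150),(346,353),(346,220),(346,550)]:
    a,b=int(160+u/2.7),int(80+v/2.7); print(u,v,np.nanmedian(W[b-3:b+4,a-3:a+4].reshape(-1,3),0).round(4))
o=(r.get_obs());print(o['ee_pos'])
E
```

```text
(42, 50, 0.097) [0.4319 0.0601 0.097 ]
(656, 53, 0.097) [0.4183 0.2301 0.097 ]
(80, 560, 0.097) [0.5903 0.0716 0.097 ]
(609, 530, 0.097) [0.5651 0.2412 0.097 ]
(103, 80, 0.086) [0.4391 0.0746 0.086 ]
(595, 83, 0.086) [0.4279 0.2173 0.086 ]
(346, 353, 0.114) [0.5073 0.1512 0.114 ]
(80, 163, 0.092) [0.4628 0.0696 0.092 ]
(615, 163, 0.092) [0.4497 0.2252 0.092 ]
57 150 [0.4593 0.0639 0.0961]
640 150 [0.4446 0.2304 0.0959]
346 353 [0.507  0.1511 0.1133]
346 220 [0.4727 0.1482 0.0913]
346 550 [0.585  0.1579 0.0855]
[0.50691531 0.14323734 0.22233126]
```

```bash
python3 - <<'E'
from h import *
for i in range(3): o=r.get_obs(); print(o['clock'],o['ee_pos'],o['tool_rot'][:,1],abs(o['joint_velocities']).max())
E
python3 -m crank '[[[0,0,0],0]]'
python3 - <<'E'
from h import *
for i in range(1): o=r.get_obs(); print(o['clock'],o['ee_pos'],o['tool_rot'][:,1],abs(o['joint_velocities']).max())
E
```

```text
2.15 [0.50691531 0.14323734 0.22233126] [-0.07671912  0.99704516 -0.00388927] 0.11418571752607289
2.15 [0.50691531 0.14323734 0.22233126] [-0.07671912  0.99704516 -0.00388927] 0.11418571752607289
2.15 [0.50691531 0.14323734 0.22233126] [-0.07671912  0.99704516 -0.00388927] 0.11418571752607289
clock: 2.25
ee_pos: [0.5047, 0.1485, 0.2222]
tool_rot: [[-0.997, -0.079, -0.0], [-0.079, 0.997, -0.001], [0.0, -0.001, -1.0]]
contact_force: [-0.7, 0.1, -0.2]
width: 0.553
gripper_force: 0.0
2.25 [0.50471188 0.14848717 0.22222959] [-7.92883849e-02  9.96851515e-01 -6.39297980e-04] 0.05588664727496849
```

```bash
python3 -m crank '[[[-0.1,0.03,0.6],0.003],[[0,0,0.7],0],[[0,0,0.7],0],[[0,0,0.7],0],[[0,0,0.7],0],[[0,0,0.6],0],[[0,0,0.1],0],[[0,0,0],0],[[0,0,0],0]]'
python3 -m crank '[[[0,0,0],0],[[0,0,0],0],[[0,0,0],0],[[0,0,0],0],[[0,0,0],0]]' 0
python3 - <<'E'
from h import *
f=grab('wrist','w2.png')
E
```

```text
clock: 3.15
ee_pos: [0.5074, 0.1529, 0.1005]
tool_rot: [[-0.997, -0.079, 0.001], [-0.079, 0.997, 0.001], [-0.001, 0.001, -1.0]]
contact_force: [0.4, 0.1, -0.4]
width: 0.549
gripper_force: 0.0
clock: 3.65
ee_pos: [0.5072, 0.1518, 0.0999]
tool_rot: [[-0.997, -0.078, 0.0], [-0.078, 0.997, -0.0], [-0.0, -0.0, -1.0]]
contact_force: [-0.5, -0.7, 2.2]
width: 0.263
gripper_force: 30.0
```

```bash
python3 -m crank '[[[-0.1,0,0],0],[[-0.25,0,0],0],[[-0.3,0,0],0],[[-0.3,0,0],0],[[-0.3,0,0],0],[[-0.3,0,0],0],[[-0.3,0,0],0],[[-0.3,0,0],0],[[-0.3,0,0],0],[[-0.2,0,0],0],[[-0.1,0,0],0],[[-0.05,0,0],0],[[0,0,0],0],[[0,0,0],0],[[0,0,0],0]]'
```

```text
clock: 5.2
ee_pos: [0.5895, 0.1581, 0.0999]
tool_rot: [[-0.997, -0.078, -0.004], [-0.078, 0.997, -0.001], [0.004, -0.001, -1.0]]
contact_force: [-8.4, -3.1, 10.8]
width: 0.262
gripper_force: 30.0
```

```bash
python3 -m crank '[[[0,0,0],0],[[0,0,0],0],[[0,0,0],0],[[0,0,-0.5],0],[[0,0,-1],0],[[0,0,-1],0],[[0,0,-1],0],[[0,0,-1],0],[[0,0,0],0],[[0,0,0],0],[[0,0,0],0],[[0,0,0],0],[[0,0,0],0]]' 0.55
python3 - <<'E'
from h import *
import pickle
f=grab('wrist','w3.png');pickle.dump(f,open('w3.pkl','wb'))
im=cv2.imread('pics/w3.png')[60:330,140:440]
cv2.imwrite('pics/w3c.png',cv2.resize(im,None,fx=2.2,fy=2.2,interpolation=cv2.INTER_CUBIC))
E
```

```text
clock: 6.5
ee_pos: [0.5903, 0.1586, 0.2335]
tool_rot: [[-0.997, -0.078, -0.002], [-0.078, 0.997, -0.001], [0.002, -0.0, -1.0]]
contact_force: [0.4, 0.7, -0.3]
width: 0.552
gripper_force: 0.0
```

View pics/w3c.png

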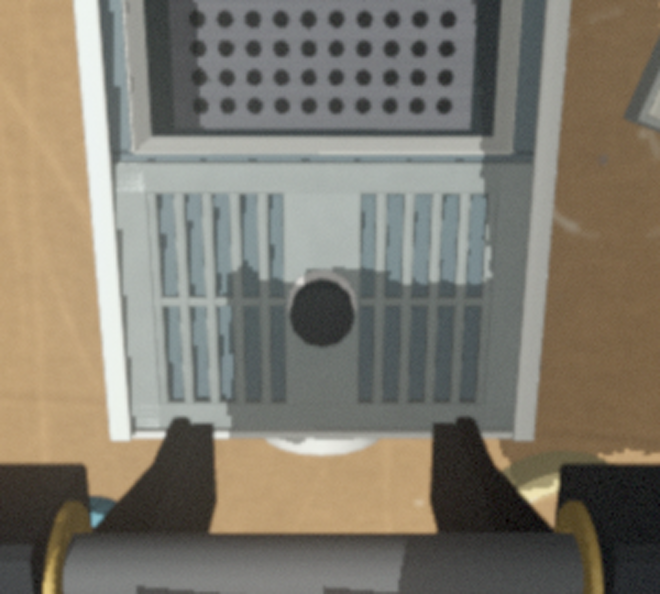

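The grille is fully back, the well is open. Crop points: rear rail corners (110,440)/(534,440), rear flare corners (132,154)/(515,152), knob (322,312), grille front edge at row 163.

```bash
python3 - <<'E'
from h import *
import pickle
f=pickle.load(open('w3.pkl','rb'))
g=lambda u,v,z:atz(f,140+u/2.2,60+v/2.2,z)
a=[g(*k) for k in [(110,440,.097),(534,440,.097),(132,154,.086),(515,152,.086),(152,137,.077),(494,135,.077),(322,312,.114),(116,164,.092),(533,162,.092),(76,0,.097),(568,10,.097)]]
t=.076;ex=np.array([np.cos(t),np.sin(t),0])
for i,x,n in((0,.165,'rear'),(2,.051,'flare'),(4,.046,'inner')):
    d=a[i+1]-a[i];print(n,'yaw',np.arctan2(-d[0],d[1]),'w',np.linalg.norm(d),'orig',((a[i]+a[i+1])/2-x*ex).round(4))
print('sides yaw',[np.arctan2(*(q-p)[[1,0]]) for p,q in((a[9],a[0]),(a[10],a[1]))])
print('knob',a[6],'grfront',(a[7]+a[8])/2)
W=cloud(f);print('well floor z',np.nanmedian(W[60:110,230:350,2]))
E
```

```text
rear yaw 0.07839515202133208 w 0.17153013293451855 orig [0.4835 0.1504 0.097 ]
flare yaw 0.08340554153168725 w 0.14410115988083458 orig [0.4845 0.1508 0.086 ]
inner yaw 0.08397898449806532 w 0.13161666734151256 orig [0.4839 0.1505 0.077 ]
sides yaw [np.float64(0.0712432892945757), np.float64(0.0835030963392834)]
knob [0.58938146 0.15835814 0.114     ] grfront [0.53840669 0.15524787 0.092     ]
well floor z 0.024151672909865918
```

```bash
python3 -m crank '[[[0.11,-0.46,0],0],[[0.22,-0.93,0],0],[[0.22,-0.93,0],0],[[0.22,-0.93,0],0],[[0.22,-0.93,0],0],[[0.22,-0.93,0],0],[[0.22,-0.93,0],0],[[0.22,-0.93,0],0],[[0.22,-0.93,0],0],[[0.22,-0.93,0],0],[[0.22,-0.93,0],0],[[0.22,-0.93,0],0],[[0.22,-0.93,0],0],[[0.22,-0.93,0],0],[[0.22,-0.93,0],0],[[0.22,-0.93,0],0],[[0.22,-0.93,0],0],[[0.22,-0.93,0],0],[[0.22,-0.93,0],0],[[0.11,-0.46,0],0]]' 0.45
python3 -m crank '[[[0,0,0],-0.05],[[0,0,0],0],[[0,0,0],0],[[0,0,0],0],[[0,0,0],0],[[0,0,0],0]]'
python3 - <<'E'
from h import *
import pickle
f=grab('wrist','w4.png');pickle.dump(f,open('w4.pkl','wb'))
E
```

```text
clock: 8.55
ee_pos: [0.5046, -0.383, 0.2345]
tool_rot: [[-0.997, -0.074, -0.001], [-0.074, 0.997, -0.002], [0.001, -0.001, -1.0]]
contact_force: [-0.7, -0.7, -0.1]
width: 0.446
gripper_force: 0.0
clock: 9.15
ee_pos: [0.5073, -0.3788, 0.2346]
tool_rot: [[-0.984, -0.177, 0.0], [-0.177, 0.984, 0.0], [-0.0, 0.0, -1.0]]
contact_force: [0.5, -0.6, -0.2]
width: 0.45
gripper_force: 0.0
```

View pics/w4.png

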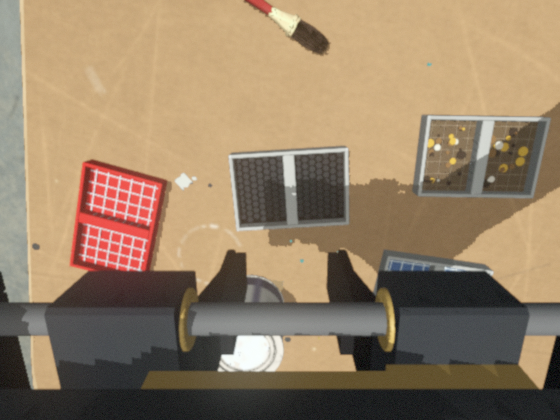

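The carbon cassette is in the middle. Its outer corners are about (230,155), (348,147), (348,223), (238,230), with the bar from (289,152) to (292,226). The clogged one is at (482,157), the red decoy at (118,217), the tin just beyond under the fingers.

```bash
cat >> h.py <<'E'
def cass(f,u0,u1,v0,v1,zs=.02):
    W=cloud(f);m=np.zeros(W.shape[:2],np.uint8)
    m[v0:v1,u0:u1]=(W[v0:v1,u0:u1,2]>zs-.014)
    m=cv2.morphologyEx(m,cv2.MORPH_CLOSE,np.ones((5,5)));m=cv2.morphologyEx(m,cv2.MORPH_OPEN,np.ones((5,5)))
    c=max(cv2.findContours(m,cv2.RETR_EXTERNAL,cv2.CHAIN_APPROX_NONE)[0],key=cv2.contourArea)
    p=np.array([atz(f,*q[0],zs)[:2] for q in c])
    rc=cv2.minAreaRect((p*1000).astype(np.float32))
    b=cv2.boxPoints(rc)/1000;e1=b[1]-b[0];e2=b[2]-b[1];L=e1 if np.linalg.norm(e1)>np.linalg.norm(e2) else e2
    if L[1]<0:L=-L
    top=W[...,2][m>0]
    print('centre',np.round(np.array(rc[0])/1000,4),'size',np.round(rc[1],1),'yaw',round(float(np.arctan2(-L[0],L[1])),3),'ztop',np.nanpercentile(top,[50,80,95]).round(4))
def corners(f,q,z=.02):
    p=np.array([atz(f,u,v,z)[:2] for u,v in q])
    s=p[1]-p[0]+p[2]-p[3]  # q order: FL(-y),FR(+y),RR,RL
    print('corners centre',p.mean(0).round(4),'L',np.linalg.norm(p[1]-p[0]).round(4),np.linalg.norm(p[2]-p[3]).round(4),'W',np.linalg.norm(p[3]-p[0]).round(4),np.linalg.norm(p[2]-p[1]).round(4),'yaw',np.arctan2(-s[0],s[1]).round(3))
E
python3 - <<'E'
from h import *
import pickle
f=pickle.load(open('w4.pkl','rb'))
cass(f,200,375,120,245); corners(f,[(230,155),(348,147),(348,223),(238,230)])
a,b=atz(f,289,152,.02),atz(f,292,226,.02);print('bar',(a+b)/2,np.arctan2(*(b-a)[[1,0]]))
T=pickle.load(open('top.pkl','rb'))
print('tri w/ top',tri([(f,290.5,188),(T,353.5,205)]))
print(r.get_obs()['ee_pos'])
E
```

```text
centre [ 0.5197 -0.3727] size [ 85.5 123.3] yaw 0.24 ztop [0.0074 0.0185 0.02  ]
corners centre [ 0.5202 -0.3717] L 0.1212 0.1203 W 0.0824 0.0824 yaw 0.246
bar [ 0.52049596 -0.37203306  0.02      ] 0.221067471017694
tri w/ top [ 0.52177725 -0.37131071  0.00207832]
[ 0.50730723 -0.37890793  0.23459883]
```

```bash
python3 -m crank '[[[0,0,0],-0.031],[[-0.23,0.06,0.5],0],[[-0.23,0.06,0.9],0],[[0,0,0.9],0],[[0,0,0.9],0],[[0,0,0.9],0],[[0,0,0.9],0],[[0,0,0.9],0],[[0,0,0.7],0],[[0,0,0.5],0],[[0,0,0.2],0],[[0,0,0.07],0],[[0,0,0],0],[[0,0,0],0],[[0,0,0],0]]'
```

```text
clock: 10.7
ee_pos: [0.5203, -0.3729, 0.0145]
tool_rot: [[-0.971, -0.238, 0.002], [-0.238, 0.971, -0.001], [-0.001, -0.001, -1.0]]
contact_force: [0.6, 0.5, 0.1]
width: 0.451
gripper_force: 0.0
```

```bash
python3 -m crank '[[[0,0,0],0],[[0,0,0],0],[[0,0,0],0],[[0,0,0],0],[[0,0,0],0],[[0,0,0],0]]' 0
```

```text
clock: 11.3
ee_pos: [0.5197, -0.3725, 0.0135]
tool_rot: [[-0.971, -0.238, 0.0], [-0.238, 0.971, 0.0], [-0.0, -0.0, -1.0]]
contact_force: [0.3, -0.5, 0.3]
width: 0.133
gripper_force: 30.0
```

```bash
python3 -m crank '[[[0,0,-0.2],0],[[0,0,-0.6],0],[[0,0,-0.9],0],[[0,0,-0.9],0],[[0,0,-0.9],0],[[0,0,-0.9],0],[[0,0,-0.7],0.04],[[0,0,0],0.04],[[0,0,0],0]]'
python3 -m crank '[[[0,0.3,0],0],[[-0.01,0.7,0],0],[[-0.01,0.95,0],0],[[-0.01,0.95,0],0],[[-0.01,0.95,0],0],[[-0.01,0.95,0],0],[[-0.01,0.95,0],0],[[-0.01,0.95,0],0],[[-0.01,0.95,0],0],[[-0.01,0.95,0],0],[[-0.01,0.95,0],0],[[-0.01,0.95,0],0],[[-0.01,0.95,0],0],[[-0.01,0.95,0],0],[[-0.01,0.95,0],0],[[-0.01,0.95,0],0],[[-0.01,0.95,0],0],[[-0.01,0.95,0],0],[[-0.01,0.95,0],0],[[-0.01,0.95,0],0]]'
python3 -m crank '[[[0,0.27,0],0],[[0,0,0],0],[[0,0,0],0],[[0,0,0],0],[[0,0,0],0]]'
```

```text
clock: 12.2
ee_pos: [0.5198, -0.3726, 0.1674]
tool_rot: [[-0.997, -0.08, 0.001], [-0.08, 0.997, -0.0], [-0.001, -0.001, -1.0]]
contact_force: [-0.5, 0.0, -2.2]
width: 0.129
gripper_force: 30.0
clock: 14.2
ee_pos: [0.4805, 0.1705, 0.1658]
tool_rot: [[-0.997, -0.082, -0.001], [-0.082, 0.997, -0.001], [0.001, -0.001, -1.0]]
contact_force: [0.5, -0.4, -1.6]
width: 0.135
gripper_force: 30.0
clock: 14.7
ee_pos: [0.4814, 0.1759, 0.1665]
tool_rot: [[-0.997, -0.078, 0.0], [-0.078, 0.997, -0.0], [-0.0, -0.0, -1.0]]
contact_force: [-1.0, -0.2, -0.8]
width: 0.131
gripper_force: 30.0
```

```bash
python3 -m crank '[[[-0.03,-0.4,0],0],[[0,-0.45,0],0],[[0,0,0],0],[[0,0,0],0],[[0,0,0],0],[[0,0,0],0]]'
python3 - <<'E'
from h import *
import pickle
f=grab('wrist','w5.png');pickle.dump(f,open('w5.pkl','wb'))
im=cv2.imread('pics/w5.png')[60:360,120:460]
cv2.imwrite('pics/w5c.png',cv2.resize(im,None,fx=2,fy=2,interpolation=cv2.INTER_CUBIC))
E
```

```text
clock: 15.3
ee_pos: [0.4841, 0.1525, 0.1665]
tool_rot: [[-0.997, -0.081, 0.0], [-0.081, 0.997, 0.0], [-0.0, 0.0, -1.0]]
contact_force: [-1.0, -0.5, -1.3]
width: 0.13
gripper_force: 30.0
```

View pics/w5c.png

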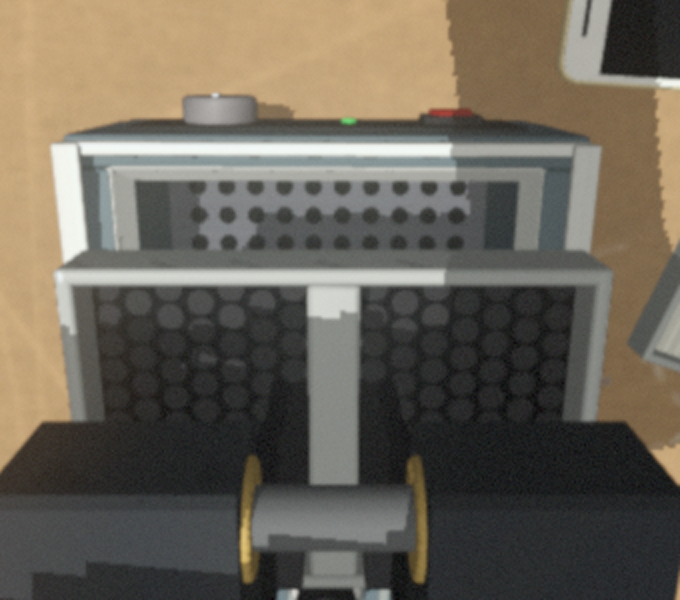

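The held cassette's front top corners are at (56,272) and (610,270); the well's front flare corners are at (108,166) and (545,168).

```bash
python3 - <<'E'
from h import *
import pickle
f=pickle.load(open('w5.pkl','rb'))
g=lambda u,v,z:atz(f,120+u/2,60+v/2,z)
for a,b,z,x in(((56,282),(610,282),.173,.042),((108,166),(545,168),.086,.051),((53,145),(600,148),.097,.062)):
    p,q=g(*a,z),g(*b,z);d=q-p;t=np.arctan2(-d[0],d[1]);print('w',np.linalg.norm(d).round(4),'yaw',t.round(3),'origin',((p+q)/2+x*np.array([np.cos(.08),np.sin(.08),0])).round(4))
W=cloud(f);print(W[int(60+285/2)-1:int(60+285/2)+2,120+80,2],W[60+285//2,120+290,2])
print(r.get_obs()['ee_pos'])
E
```

```text
w 0.1219 yaw 0.081 origin [0.4884 0.1527 0.173 ]
w 0.1432 yaw 0.076 origin [0.4834 0.1502 0.086 ]
w 0.1697 yaw 0.076 origin [0.4867 0.1506 0.097 ]
[0.17272624 0.17067176 0.16066212] 0.17179574294117939
[0.48403786 0.15246894 0.16644095]
```

```bash
python3 -m crank '[[[0,-0.07,0.3],0],[[0,0,0.5],0],[[0,0,0.5],0],[[0,0,0.3],0],[[0,0,0.3],0],[[0,0,0.3],0],[[0,0,0.2],0],[[0,0,0.2],0],[[0,0,0.2],0],[[0,0,0.2],0],[[0,0,0],0],[[0,0,0],0]]'
```

```text
clock: 16.55
ee_pos: [0.4843, 0.1499, 0.0765]
tool_rot: [[-0.997, -0.08, 0.0], [-0.08, 0.997, 0.0], [-0.0, 0.0, -1.0]]
contact_force: [0.2, 0.2, -1.2]
width: 0.131
gripper_force: 30.0
```

No contact yet. I'll go down the remaining 39 mm.

```bash
python3 -m crank '[[[0,0,0.25],0],[[0,0,0.25],0],[[0,0,0.25],0],[[0,0,0.2],0],[[0,0,0.15],0],[[0,0,0.1],0],[[0,0,0.05],0],[[0,0,0.03],0],[[0,0,0],0],[[0,0,0],0]]'
```

```text
clock: 17.55
ee_pos: [0.4845, 0.15, 0.0383]
tool_rot: [[-0.997, -0.08, 0.001], [-0.08, 0.997, 0.0], [-0.001, 0.0, -1.0]]
contact_force: [-0.1, 0.3, -0.9]
width: 0.132
gripper_force: 30.0
```

```bash
python3 -m crank '[[[0,0,0.03],0],[[0,0,0.02],0],[[0,0,0],0],[[0,0,0],0]]'
```

```text
clock: 17.95
ee_pos: [0.4846, 0.15, 0.0374]
tool_rot: [[-0.997, -0.08, 0.001], [-0.08, 0.997, 0.0], [-0.001, 0.0, -1.0]]
contact_force: [-2.2, 0.0, 6.0]
width: 0.131
gripper_force: 30.0
```

```bash
python3 -m crank '[[[0,0,0],0],[[0,0,0],0],[[0,0,0],0],[[0,0,-0.3],0],[[0,0,-0.7],0],[[0,0,-1],0],[[0,0,-1],0],[[0,0,-1],0],[[0,0,-1],0],[[0,0,-1],0],[[0,0,-0.6],0],[[0,0,0],0],[[0,0,0],0],[[0,0,0],0]]' 0.45
python3 - <<'E'
from h import *
import pickle
f=grab('wrist','w6.png');pickle.dump(f,open('w6.pkl','wb'))
cass(pickle.load(open('w1.pkl','rb')),410,560,110,250)
cass(f,400,560,60,300)
E
```

```text
clock: 19.35
ee_pos: [0.4835, 0.1496, 0.2333]
tool_rot: [[-0.997, -0.08, -0.002], [-0.08, 0.997, -0.001], [0.002, -0.001, -1.0]]
contact_force: [-0.3, 0.6, -0.2]
width: 0.45
gripper_force: 0.0
centre [0.4897 0.3625] size [131.8  83.9] yaw -0.257 ztop [0.008  0.0184 0.0199]
centre [0.4897 0.3626] size [131.5  83.9] yaw -0.257 ztop [0.0079 0.0199 0.3187]
```

View pics/w6.png

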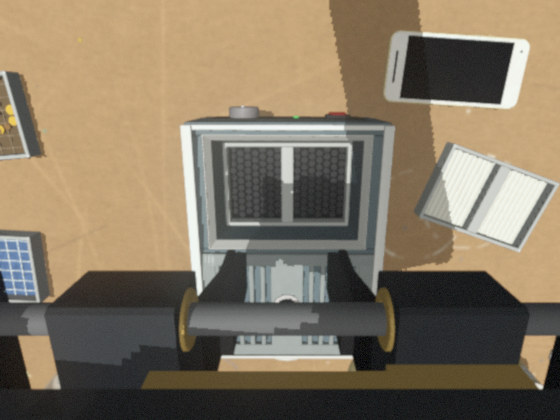

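```bash
python3 -m crank '[[[-0.05,0.5,0],0],[[-0.09,0.9,0],0],[[-0.09,0.9,0],0],[[-0.09,0.9,0],0],[[-0.09,0.9,0],0],[[-0.09,0.9,0],0],[[-0.09,0.9,0],0],[[-0.09,0.9,0],0.056],[[0,0,0],0.056],[[0,0,0],0.056],[[0,0,0],0],[[0,0,0],0],[[0,0,0],0],[[0,0,0],0]]'
python3 - <<'E'
from h import *
import pickle
f=grab('wrist','w7.png');pickle.dump(f,open('w7.pkl','wb'))
cass(f,200,380,90,245)
im=cv2.imread('pics/w7.png')[100:300,160:420]
cv2.imwrite('pics/w7c.png',cv2.resize(im,None,fx=2.5,fy=2.5,interpolation=cv2.INTER_CUBIC))
E
```

```text
clock: 20.8
ee_pos: [0.4883, 0.3549, 0.2345]
tool_rot: [[-0.968, 0.252, -0.0], [0.252, 0.968, 0.0], [0.0, 0.0, -1.0]]
contact_force: [-0.4, 0.5, -0.1]
width: 0.447
gripper_force: 0.0
centre [0.4896 0.3657] size [123.7  84. ] yaw -0.255 ztop [0.0077 0.0184 0.0199]
```

View pics/w7c.png

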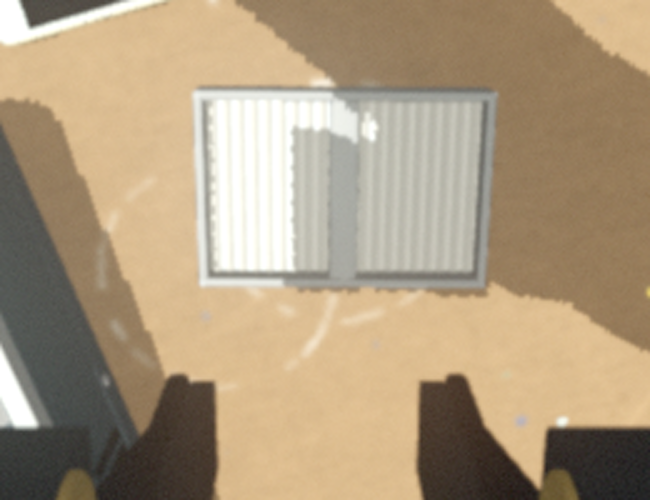

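```bash
python3 -m crank '[[[0.02,0.18,0.5],0],[[0.03,0.18,0.9],0],[[0,0,0.9],0],[[0,0,0.9],0],[[0,0,0.9],0],[[0,0,0.9],0],[[0,0,0.9],0],[[0,0,0.8],0],[[0,0,0.5],0],[[0,0,0.2],0],[[0,0,0],0],[[0,0,0],0],[[0,0,0],0]]'
python3 -m crank '[[[0,0,0.02],0],[[0,0,0],0],[[0,0,0],0],[[0,0,0],0],[[0,0,0],0],[[0,0,0],0],[[0,0,0],0]]' 0
```

```text
clock: 22.15
ee_pos: [0.4905, 0.3664, 0.014]
tool_rot: [[-0.967, 0.253, 0.002], [0.253, 0.967, 0.002], [-0.002, 0.002, -1.0]]
contact_force: [-0.0, -0.7, 1.4]
width: 0.446
gripper_force: 0.0
clock: 22.85
ee_pos: [0.4896, 0.3657, 0.0121]
tool_rot: [[-0.967, 0.253, 0.0], [0.253, 0.967, 0.0], [-0.0, 0.0, -1.0]]
contact_force: [-0.4, -0.0, 0.5]
width: 0.132
gripper_force: 30.0
```

```bash
python3 -m crank '[[[0,0,-0.2],0],[[0,0,-0.6],0],[[0,0,-0.9],0],[[0,0,-0.9],0],[[0,0,-0.9],0],[[0,0,-0.9],0],[[0,0,-0.7],-0.0558],[[0,0,0],-0.0558],[[0,0,0],-0.0558],[[0,0,0],0]]'
python3 -m crank '[[[0.05,-0.3,0],0],[[0.1,-0.7,0],0],[[0.1,-0.9,0],0],[[0.1,-0.9,0],0],[[0.1,-0.9,0],0],[[0.1,-0.9,0],0],[[0.1,-0.9,0],0],[[0.1,-0.9,0],0],[[0,-0.5,0],0],[[0,-0.24,0],0],[[0,0,0],0],[[0,0,0],0],[[0,0,0],0],[[0,0,0],0]]'
```

```text
clock: 23.85
ee_pos: [0.4895, 0.3655, 0.1652]
tool_rot: [[-0.997, -0.079, 0.0], [-0.079, 0.997, 0.0], [-0.0, 0.0, -1.0]]
contact_force: [0.2, 0.2, -2.3]
width: 0.133
gripper_force: 30.0
clock: 25.25
ee_pos: [0.4839, 0.1515, 0.1649]
tool_rot: [[-0.997, -0.081, -0.0], [-0.081, 0.997, 0.0], [0.0, 0.0, -1.0]]
contact_force: [0.1, -0.2, -1.7]
width: 0.132
gripper_force: 30.0
```

```bash
python3 -m crank '[[[-0.01,-0.04,0.3],0],[[0,0,0.5],0],[[0,0,0.4],0],[[0,0,0.3],0],[[0,0,0.3],0],[[0,0,0.3],0],[[0,0,0.25],0],[[0,0,0.25],0],[[0,0,0.25],0],[[0,0,0.25],0],[[0,0,0.2],0],[[0,0,0.15],0],[[0,0,0.1],0],[[0,0,0],0],[[0,0,0],0]]'
```

```text
clock: 26.75
ee_pos: [0.4846, 0.1493, 0.0586]
tool_rot: [[-0.997, -0.079, 0.0], [-0.079, 0.997, 0.0], [-0.0, 0.0, -1.0]]
contact_force: [0.1, 1.1, -1.4]
width: 0.134
gripper_force: 30.0
```

```bash
python3 -m crank '[[[0,0,0.04],0],[[0,0,0.03],0],[[0,0,0.02],0],[[0,0,0],0],[[0,0,0],0]]'
```

```text
clock: 27.25
ee_pos: [0.4845, 0.1493, 0.056]
tool_rot: [[-0.997, -0.079, 0.0], [-0.079, 0.997, 0.0], [-0.0, 0.0, -1.0]]
contact_force: [-1.1, -0.3, 1.7]
width: 0.132
gripper_force: 30.0
```

```bash
python3 -m crank '[[[0,0,0],0],[[0,0,0],0],[[0,0,0],0],[[0,0,-0.3],0],[[0,0,-0.7],0],[[0,0,-1],0],[[0,0,-1],0],[[0,0,-1],0],[[0,0,-1],0],[[0,0,-0.97],0],[[0,0,0],0],[[0,0,0],0]]' 0.45
python3 -m crank '[[[-0.1,-0.37,0],0],[[-0.27,-0.9,0],0],[[-0.27,-0.9,0],0],[[-0.27,-0.9,0],0],[[-0.27,-0.9,0],0],[[-0.27,-0.9,0],0],[[-0.27,-0.9,0],0],[[-0.27,-0.9,0],0],[[-0.27,-0.9,0],0],[[-0.27,-0.9,0],0],[[-0.27,-0.9,0],0],[[-0.27,-0.9,0],0],[[-0.27,-0.9,0],0],[[-0.1,-0.2,0],0],[[0,0,0],0],[[0,0,0],0],[[0,0,0],0],[[0,0,0],0]]'
python3 - <<'E'
from h import *
import pickle
f=grab('wrist','w8.png');pickle.dump(f,open('w8.pkl','wb'))
cass(f,190,390,120,245)
E
```

```text
clock: 28.45
ee_pos: [0.4848, 0.1493, 0.2358]
tool_rot: [[-0.997, -0.079, 0.002], [-0.079, 0.997, 0.001], [-0.002, 0.001, -1.0]]
contact_force: [-0.3, 0.4, -0.3]
width: 0.449
gripper_force: 0.0
clock: 30.25
ee_pos: [0.6142, -0.1813, 0.2349]
tool_rot: [[-0.997, -0.081, 0.0], [-0.081, 0.997, 0.001], [-0.0, 0.001, -1.0]]
contact_force: [1.0, -0.4, -0.7]
width: 0.448
gripper_force: 0.0
centre [ 0.6148 -0.1882] size [ 85.1 123. ] yaw 0.025 ztop [0.007  0.0185 0.0199]
```

View pics/w8.png

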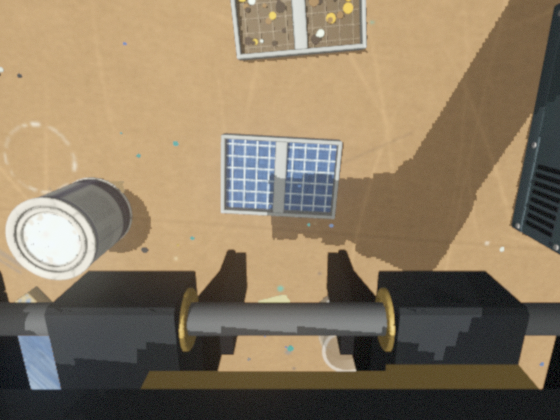

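The blue cassette is centred at about (281,177), clear of the tin and the clogged one. The fit gives its true size and the top at 20 mm.

```bash
python3 -m crank '[[[0,0,0],0.028],[[-0.01,-0.1,0.5],0],[[0,-0.13,0.9],0],[[0,0,0.9],0],[[0,0,0.9],0],[[0,0,0.9],0],[[0,0,0.9],0],[[0,0,0.9],0],[[0,0,0.8],0],[[0,0,0.5],0],[[0,0,0.2],0],[[0,0,0.02],0],[[0,0,0],0],[[0,0,0],0]]'
python3 -m crank '[[[0,0,0],0],[[0,0,0],0],[[0,0,0],0],[[0,0,0],0],[[0,0,0],0],[[0,0,0],0],[[0,0,0],0]]' 0
```

```text
clock: 31.7
ee_pos: [0.6158, -0.1899, 0.0137]
tool_rot: [[-1.0, -0.023, 0.002], [-0.023, 1.0, -0.0], [-0.002, -0.0, -1.0]]
contact_force: [-0.1, 0.6, -0.4]
width: 0.449
gripper_force: 0.0
clock: 32.4
ee_pos: [0.6148, -0.1894, 0.0124]
tool_rot: [[-1.0, -0.023, 0.0], [-0.023, 1.0, 0.0], [-0.0, 0.0, -1.0]]
contact_force: [0.3, 0.7, 2.5]
width: 0.132
gripper_force: 30.0
```

```bash
python3 -m crank '[[[0,0,-0.2],0],[[0,0,-0.6],0],[[0,0,-0.9],0],[[0,0,-0.9],0],[[0,0,-0.9],0],[[0,0,-0.9],0],[[0,0,-0.7],-0.028],[[0,0,0],0],[[0,0,0],0]]'
python3 -m crank '[[[0.1,0.3,0],0],[[0.2,0.7,0],0],[[0.27,0.9,0],0],[[0.27,0.9,0],0],[[0.27,0.9,0],0],[[0.27,0.9,0],0],[[0.27,0.9,0],0],[[0.27,0.9,0],0],[[0.27,0.9,0],0],[[0.27,0.9,0],0],[[0.27,0.9,0],0],[[0.27,0.9,0],0],[[0.27,0.9,0],0],[[0.1,0.5,0],0],[[0.06,0.21,0],0],[[0,0,0],0],[[0,0,0],0],[[0,0,0],0],[[0,0,0],0]]'
```

```text
clock: 33.3
ee_pos: [0.6145, -0.1896, 0.1649]
tool_rot: [[-0.997, -0.078, 0.0], [-0.078, 0.997, 0.0], [-0.0, 0.0, -1.0]]
contact_force: [0.6, -0.1, -2.4]
width: 0.131
gripper_force: 30.0
clock: 35.2
ee_pos: [0.4849, 0.1485, 0.1652]
tool_rot: [[-0.997, -0.077, 0.0], [-0.077, 0.997, -0.0], [0.0, -0.0, -1.0]]
contact_force: [-0.1, 0.5, -1.5]
width: 0.132
gripper_force: 30.0
```

```bash
python3 -m crank '[[[0.01,0.03,0.3],0],[[0,0,0.4],0],[[0,0,0.4],0],[[0,0,0.3],0],[[0,0,0.25],0],[[0,0,0.25],0],[[0,0,0.2],0],[[0,0,0.2],0],[[0,0,0.2],0],[[0,0,0.2],0],[[0,0,0.15],0],[[0,0,0.05],0],[[0,0,0],0],[[0,0,0],0],[[0,0,0],0]]'
python3 -m crank '[[[0,0,0.04],0],[[0,0,0.02],0],[[0,0,0],0],[[0,0,0],0],[[0,0,0],0]]'
```

```text
clock: 36.7
ee_pos: [0.4845, 0.1505, 0.0786]
tool_rot: [[-0.997, -0.079, 0.001], [-0.079, 0.997, 0.0], [-0.001, 0.0, -1.0]]
contact_force: [0.2, -0.3, 0.1]
width: 0.13
gripper_force: 30.0
clock: 37.2
ee_pos: [0.4843, 0.1504, 0.0765]
tool_rot: [[-0.997, -0.079, 0.0], [-0.079, 0.997, 0.0], [-0.0, 0.0, -1.0]]
contact_force: [0.1, -0.2, -1.0]
width: 0.133
gripper_force: 30.0
```

```bash
python3 -m crank '[[[0,0,0.025],0],[[0,0,0],0],[[0,0,0],0],[[0,0,0],0]]'
python3 -m crank '[[[0,0,0],0],[[0,0,0],0],[[0,0,0],0],[[0,0,-0.3],0],[[0,0,-0.7],0],[[0,0,-1],0],[[0,0,-1],0],[[0,0,-1],0],[[0,0,-1],0],[[0,0,-0.3],0],[[0,0,0],0],[[0,0,0],0],[[0,0,0],0]]' 0.5
python3 - <<'E'
from h import *
import pickle
f=grab('wrist','w9.png');pickle.dump(f,open('w9.pkl','wb'))
W=cloud(f)
im=cv2.imread('pics/w9.png')[90:330,150:430]
cv2.imwrite('pics/w9c.png',cv2.resize(im,None,fx=2.4,fy=2.4,interpolation=cv2.INTER_CUBIC))
E
```

```text
clock: 37.6
ee_pos: [0.4844, 0.1504, 0.0763]
tool_rot: [[-0.997, -0.079, 0.0], [-0.079, 0.997, 0.0], [-0.0, 0.0, -1.0]]
contact_force: [-1.8, -1.0, 6.3]
width: 0.129
gripper_force: 30.0
clock: 38.9
ee_pos: [0.4833, 0.1501, 0.233]
tool_rot: [[-0.997, -0.079, -0.003], [-0.079, 0.997, -0.001], [0.003, -0.001, -1.0]]
contact_force: [0.0, 0.4, 0.1]
width: 0.499
gripper_force: 0.0
```

View pics/w9c.png

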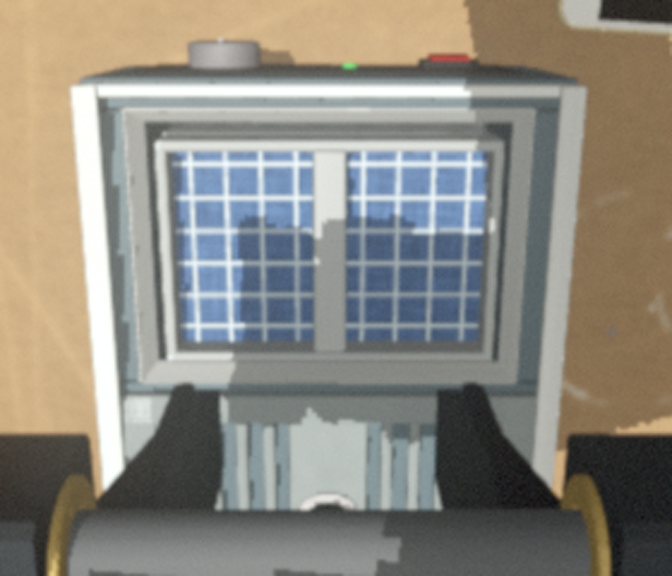

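The blue cassette lies flat in the well, centred; its corners are (155,142), (505,140), (492,358), (170,359). I'll check its height and move over the knob.

```bash
python3 - <<'E'
from h import *
import pickle
f=pickle.load(open('w9.pkl','rb'));W=cloud(f)
q=[(150+u/2.4,90+v/2.4) for u,v in((155,142),(505,140),(492,358),(170,359))]
corners(f,q,.084)
for u,v in((165,200),(496,200),(330,180),(330,330),(330,147),(330,356)):
    a,b=round(150+u/2.4),round(90+v/2.4);print(np.nanmedian(W[b-1:b+2,a-1:a+2,2]).round(4),end=' ')
E
python3 -m crank '[[[-0.33,0,0],0],[[-0.7,0,0],0],[[-0.7,0,0],0],[[-0.7,0,0],0],[[-0.7,0,0],0],[[-0.4,0,0],0],[[0,0,0.3],0],[[0,0,0.7],0],[[0,0,0.8],0],[[0,0,0.8],0],[[0,0,0.8],0],[[0,0,0.7],0],[[0,0,0.3],0],[[0,0,0],0],[[0,0,0],0],[[0,0,0],0]]'
python3 -m crank '[[[0,0,0],0],[[0,0,0],0],[[0,0,0],0],[[0,0,0],0],[[0,0,0],0],[[0,0,0],0]]' 0
```

```text
corners centre [0.4852 0.1511] L 0.1232 0.1222 W 0.0821 0.0823 yaw 0.084
0.0828 0.0837 0.0832 0.0832 0.0838 0.0835 clock: 40.55
ee_pos: [0.5907, 0.159, 0.1042]
tool_rot: [[-0.997, -0.079, 0.002], [-0.079, 0.997, 0.001], [-0.002, 0.001, -1.0]]
contact_force: [-0.2, 0.4, 0.8]
width: 0.497
gripper_force: 0.0
clock: 41.15
ee_pos: [0.5901, 0.1582, 0.103]
tool_rot: [[-0.997, -0.079, 0.0], [-0.079, 0.997, -0.0], [-0.0, -0.001, -1.0]]
contact_force: [-1.6, -2.2, 3.5]
width: 0.262
gripper_force: 30.0
```

```bash
python3 -m crank '[[[0.1,0,0],0],[[0.2,0,0],0],[[0.3,0,0],0],[[0.3,0,0],0],[[0.3,0,0],0],[[0.3,0,0],0],[[0.3,0,0],0],[[0.3,0,0],0],[[0.3,0,0],0],[[0.3,0,0],0],[[0.3,0,0],0],[[0.2,0,0],0],[[0.15,0,0],0],[[0.1,0,0],0],[[0.1,0,0],0],[[0,0,0],0],[[0,0,0],0],[[0,0,0],0]]'
```

```text
clock: 42.95
ee_pos: [0.4827, 0.1499, 0.103]
tool_rot: [[-0.997, -0.079, -0.001], [-0.079, 0.997, -0.001], [0.001, -0.001, -1.0]]
contact_force: [0.5, -4.9, 6.3]
width: 0.262
gripper_force: 30.0
```

```bash
python3 -m crank '[[[0.05,0,0],0],[[0,0,0],0],[[0,0,0],0],[[0,0,0],0]]'
```

```text
clock: 43.35
ee_pos: [0.4823, 0.1499, 0.103]
tool_rot: [[-0.997, -0.079, 0.001], [-0.079, 0.997, -0.0], [-0.001, -0.0, -1.0]]
contact_force: [3.6, -4.6, 3.0]
width: 0.261
gripper_force: 30.0
```

```bash
python3 -m crank '[[[0.06,0,0],0],[[0.04,0,0],0],[[0,0,0],0],[[0,0,0],0],[[0,0,0],0]]'
```

```text
clock: 43.85
ee_pos: [0.4822, 0.1499, 0.103]
tool_rot: [[-0.997, -0.079, 0.007], [-0.079, 0.997, 0.001], [-0.008, 0.0, -1.0]]
contact_force: [11.4, -3.5, -3.2]
width: 0.264
gripper_force: 30.0
```

It is at the stop, so I'll release, rise and look.

```bash
python3 -m crank '[[[-0.05,0,0],0],[[0,0,0],0],[[0,0,0],0],[[0,0,0],0],[[0,0,-0.5],0],[[0,0,-1],0],[[0,0,-1],0],[[0,0,-1],0],[[0,0,-1],0],[[0,0,0],0],[[0,0,0],0],[[0,0,0],0],[[0,0,0],0]]' 0.55
python3 - <<'E'
from h import *
f=grab('wrist','w10.png')
im=cv2.imread('pics/w10.png')[90:330,150:430]
cv2.imwrite('pics/w10c.png',cv2.resize(im,None,fx=2.4,fy=2.4,interpolation=cv2.INTER_CUBIC))
import pickle;pickle.dump(f,open('w10.pkl','wb'))
E
```

```text
clock: 45.15
ee_pos: [0.4798, 0.15, 0.2362]
tool_rot: [[-0.997, -0.079, -0.002], [-0.079, 0.997, -0.001], [0.003, -0.001, -1.0]]
contact_force: [0.1, 0.4, 0.9]
width: 0.552
gripper_force: 0.0
```

View pics/w10c.png

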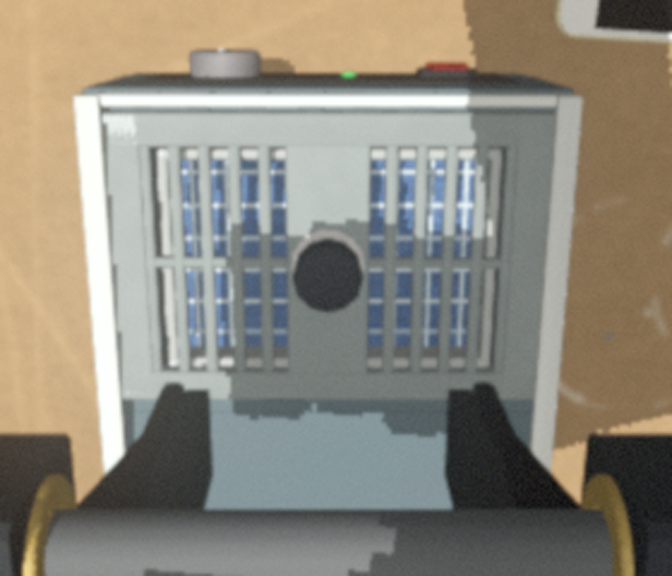

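The grille sits against its front stop over the blue cassette, with the knob at (327,275) and the gripper clear.

```bash
python3 - <<'E'
from h import *
import pickle
f=pickle.load(open('w10.pkl','rb'));print(atz(f,150+327/2.4,90+275/2.4,.114))
print(r.close_job())
E
```

```text
[0.48189    0.14978063 0.114     ]
the job is handed in; nothing more can be done
None
```

The job is handed in at about 45 s: carbon, pleated and coarse cassettes are stacked in the well, the grille is shut to its stop, and the gripper is clear; the call returned no verdict, and I did not re-measure the clogged cassette, phone or tin.

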